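# Purge the pump from its control console

## Task

Purge the pump from its bench console, with the fingertips only: press the raised half of the wide rocker fully down so that it tips over, then push the square key fully in so that it stays in, then press the long bar key fully down and keep holding it down, in this order. The program finishes while the fingers still hold the bar key down, with the rocker over and the square key in. Do not press the domed round stop button, and leave the bottle, flask and beaker standing round the console undisturbed.

Things in the scene. Friction and masses are not known exactly. Their poses are not given: they have to be found in the camera images.
- console: grey console, a flat box 130 x 300 x 50 mm fixed to the bench; origin at the centre of its underside, x to its back (away from the robot), y to the left, z up. Its top carries four white plates in a row at 70 mm pitch (y = +105, +35, -35, -105 mm): wide rocker, square key, long bar key, domed button. Which is in which place changes from start to start; none is turned relative to the console
- rocker_module: white plate 104 x 66 x 4 mm with the wide rocker, axes as the console's; origin at the centre of its underside, on the console's top
- rocker (a joint): tilt of the rocker, a black shallow-V paddle 52 mm long (console x), 33 mm wide, on a hinge along y at its middle, 13 mm above its plate's underside. About 0 = off: far half (+x) raised, sloping up 0.40 rad from the hinge, near half level. 0.40 rad = fully over: far half level, its top 16 mm above the plate's underside. Stays where it is left (friction, 2 to 3 N at the fingertips)
- rocker_press (a point): point on the top surface of the rocker's far half, 18 mm from the hinge: where to press down. It moves with the rocker and sinks about 7 mm
- latch_module: white plate 104 x 66 x 4 mm with the square key, axes as the console's; origin at the centre of its underside, on the console's top
- latch_key (a joint): travel of the square black key, 28 x 28 mm: 0 = out (its top 21 mm above the plate's underside), 0.008 m = fully in, against its stop. It stays where it is pushed (about 3 N of friction, no spring)
- latch_top (a point): centre of the square key's top face; it moves with the key
- bar_module: white plate 104 x 66 x 4 mm with the long bar key, axes as the console's; origin at the centre of its underside, on the console's top
- bar_key (a joint): travel of the long black bar key, 60 mm (along the console's x) x 22 mm: 0 = up (its top 19 mm above the plate's underside), 0.006 m = fully down, against its stop. A spring returns it: 1.2 N to start, 4.8 N fully down
- bar_top (a point): centre of the bar key's top face; it moves with the key
- stop_module: white plate 104 x 66 x 4 mm with the stop button, axes as the console's; origin at the centre of its underside, on the console's top
- stop_button (a joint): travel of the domed round black stop button, 40 mm across: 0 = up (its crown 24 mm above the plate's underside), 0.005 m = pressed; spring-return. Leave alone
- reagent_bottle: small lidded bottle 56 mm across, 91 mm high, standing left of the console; origin at the centre of its underside. Leave alone
- flask: conical glass flask 64 mm across, 102 mm high, standing behind the console; origin at the centre of its underside. Leave alone
- beaker: glass beaker 46 mm across, 56 mm high, standing right of the console; origin at the centre of its underside. Leave alone

How it is judged:
By the outcome, as a careful person would: the job done as asked, in the order asked, and still so for the second after the job is handed in, while the arm keeps its last pose, push and grip.
It also fails if it takes over 35 s, if anything falls off the work surface, if the arm or the gripper's body presses on something with over 40 N, if the wrist force passes 120 N, or if a joint passes its speed limit or range.

## Robot

A 6-joint arm with a two-finger parallel gripper is mounted at the origin on a cart in front of the work surface, level with it; the furniture and walls round the work are solid. World frame = base frame: x ahead of the robot, y to its left, z up, the work surface at z = 0. Lengths are in m, angles in rad, forces in N, time in s.
With the tool pointing down it reaches from about 0.275 to 0.725 m from the base axis. Payload 15.9 kg.
Tool frame: the origin (TCP) lies midway between the tips of the shut fingers; the grasp point (between the pads) lies 19 mm behind it (bot.grasp_offset is the z of the grasp point in the tool frame, in m); z points along the fingers, x is the direction in which the jaws open and shut, and the axes are right-handed (so a half turn about z gives the same grasp; the last joint's range is limited). The gripper opens to 85 mm and grips with 20 to 120 N. Pads are 22 mm wide; open, the fingers measure 114 mm over their backs; the gripper's body (76 mm by 85 mm) begins 54 mm behind the grasp point. The pads swing forward as they close: fully open they stand 13 mm farther back than shut.
Start: joints at [1.317, 0.213, -0.034, 1.323, 0, 1.571], TCP at [0.126, 0.484, 0.231] pointing down, gripper open.
Joint ranges: [-2.98, 2.98], [-0.74, 1.72], [-1.14, 1.35], [-2.1, 2.04], [-1.57, 1.44], [-3.14, 3.14]. Speed limits (rad/s): [1.89, 1.89, 2.39, 2.57, 3.14, 3.14].

## Interface

Orientations are given as a 3x3 rotation matrix whose columns are the frame's x, y, z axes.
In Python, from workcell import get_state, capture, workorder, bot gives the robot as it stands.
- The arm moves only by the tool jog_arm, never from a script. Its arguments are lists of equal length, an entry for each row: "jaw": the opening in per cent of the stroke, from 0 (shut) to 100 (fully open); "linear": the shift along the tool's x, y, z as a fraction of full scale, a list of three; "turn": the turn about the tool's z as a fraction of full scale. A call has 1 to 5 rows; each row is the pose to reach, as a shift and turn from the pose commanded when the call began, along the tool's axes at that moment, turning the shorter way round; what a row does not reach only later rows make up. Full scale, the value 1, is 0.1 m for a shift and 180 degrees for a turn. A row lasts 1/8 s, in which the tool goes at most 62.5 mm and 10.7 degrees, less where a joint would pass 70% of its speed; a pose out of reach is approached as far as the arm can. A call with a number of a shift or a turn outside -1 to 1 is refused whole. A call with a gripper value outside its range is refused whole. The fingers move at their own pace and stop on an object; "grip_force" is the grip in N (left out, the last holds). Time passes only in rows, so rows that repeat a pose let the fingers close. It gives the time, the measured TCP pose, the force and the opening at its end, in the units of the state.
- get_state(): the state, without advancing time (a new reading comes with each control period).
- capture(name): name is "scene" or "top"; returns a dict with "image" (400x640x3 uint8, blue, green, red), "range_z" (400x640 float32, m along the optical axis (not along the pixel's ray), 0 where there is no reading), "fx", "fy", "cx", "cy" (pixels), "D" ([k1, k2, p1, p2, k3] as OpenCV has them; the pictures are not rectified), "T" (4x4, takes a point from camera to world coordinates). Camera axes: x right, y up, looking along -z (the intrinsics and any distortion apply to the point x, -y, -z); pixel columns grow to the right and rows downward; lengths in m; the calibration is good to about 2 mm. A picture is of the moment at which its call begins.
- workorder.hand_in(): hands the job in, once; it reports no verdict.
The state is a dict: "t": time; "joints": joint angles; "qvel": joint speeds; "effort": joint torques, N m; "ee_pos": TCP position; "orientation": TCP orientation; "contact_force": force on the tool from outside, world axes, zero at the start; "torque": the same for the moment, N m; "width": finger opening in m.
Only numpy, scipy, OpenCV 4.12 (cv2) and the standard library are available. Lean on these libraries where they do the work, as an engineer would, in place of code of your own. Each camera call takes 0.05 s, during which the arm holds its last target.

## Working session

There is one attempt and no reset: what is moved stays moved. The work goes in short steps, Python scripts to look and compute and a tool call to move; the robot and the scene stay as the last step left them, time stands still between calls to the robot, and variables do not carry over. Pictures are saved under pics/ and viewed, and the job is handed in when it is done.

Besides the shell and the picture viewer there is one more tool, called after "Call:" as name(argument=value, ...) on one line, values as JSON. jog_arm: Moves the arm, as the interface text tells. Its arguments: {"type":"object","properties":{"jaw":{"type":"array","items":{"type":"number"}},"linear":{"type":"array","items":{"type":"array","items":{"type":"number","minimum":-1,"maximum":1}}},"turn":{"type":"array","items":{"type":"number","minimum":-1,"maximum":1}},"grip_force":{"type":"number"}},"required":["jaw","linear","turn"]}

```bash
ls; mkdir -p pics
python3 - <<'E'
from workcell import get_state, capture, workorder, bot
import cv2, numpy as np
s=get_state()
for k in('t','joints','ee_pos','orientation','contact_force','width'):print(k,np.round(s[k],4).tolist())
for n in('scene','top'):
    c=capture(n); cv2.imwrite(f'pics/{n}0.png',c['image']); np.savez(f'{n}0.npz',**c)
    print(n,c['fx'],c['fy'],c['cx'],c['cy'],c['D'],np.round(c['T'],3).tolist())
E
```

```text
pics
t 0.0
joints [1.317, 0.2134, -0.035, 1.3235, 0.0, 1.5708]
ee_pos [0.1255, 0.4837, 0.2308]
orientation [[0.2511, 0.968, -0.0003], [0.968, -0.2511, -0.0011], [-0.0011, -0.0, -1.0]]
contact_force [-0.0044, -0.1483, -0.1414]
width 0.0855
scene 385.75496868515114 385.75496868515114 318.9820291679331 192.96575126196157 [-0.07100572  0.          0.          0.          0.        ] [[0.564, 0.495, -0.661, -0.055], [-0.826, 0.352, -0.44, -0.486], [0.015, 0.794, 0.607, 0.606], [0.0, 0.0, 0.0, 1.0]]
top 472.65255828205284 472.65255828205284 328.92850690323695 198.45507231584082 [-0.10843396  0.          0.          0.          0.        ] [[-0.132, 0.963, -0.236, 0.293], [-0.991, -0.128, 0.033, -0.076], [0.002, 0.238, 0.971, 1.086], [0.0, 0.0, 0.0, 1.0]]
```

View pics/scene0.png

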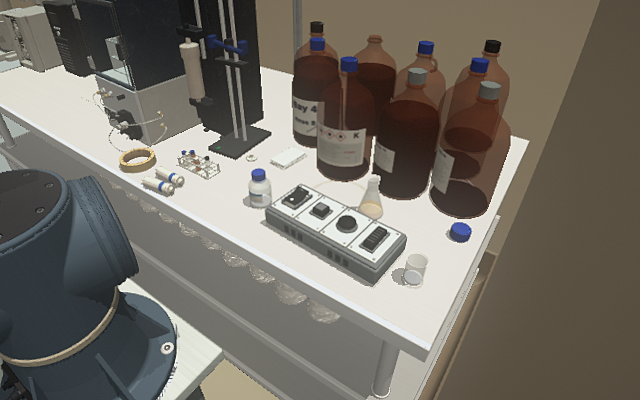

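View pics/top0.png

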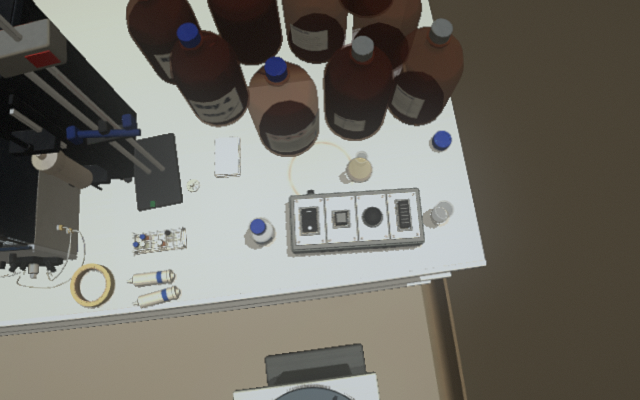

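The scene view shows the console order, left to right: rocker (295,197), square key (320,211), stop dome (347,224), bar (375,238). Next I'll measure its pose.

```bash
cat > h.py <<'E'
import numpy as np, cv2
def load(f): return dict(np.load(f))
def K(c): return np.array([[c['fx'],0,c['cx']],[0,c['fy'],c['cy']],[0,0,1]],float)
def proj(c,P):
    P=np.atleast_2d(np.asarray(P,float)); Ti=np.linalg.inv(c['T']); q=P@Ti[:3,:3].T+Ti[:3,3]
    q=q*[1,-1,-1]
    return cv2.projectPoints(q,np.zeros(3),np.zeros(3),K(c),c['D'])[0][:,0]
def cloud(c):
    h,w=c['range_z'].shape; u,v=np.meshgrid(np.arange(w),np.arange(h))
    n=cv2.undistortPoints(np.stack([u,v],-1).reshape(-1,1,2).astype(float),K(c),c['D']).reshape(h,w,2)
    z=c['range_z']; p=np.stack([n[...,0]*z,-n[...,1]*z,-z],-1)
    W=p@c['T'][:3,:3].T+c['T'][:3,3]; W[z<=0]=np.nan
    return W
E
python3 - <<'E'
from h import *
for n in('scene','top'):
    c=load(n+'0.npz'); print(n,proj(c,[[0,0,0],[0.1255,.4837,.2308],[.4,0,0]]).round(1).tolist())
    W=cloud(c)
    pts=dict(scene=[(295,197),(320,211),(347,224),(375,238),(340,285),(230,190)],top=[(310,220),(341,218),(372,216),(404,215),(350,270),(260,230),(359,169),(442,212)])[n]
    for u,v in pts: print((u,v),W[v,u].round(4))
    big=cv2.resize(c['image'][170:300,200:460] if n=='scene' else c['image'][140:270,230:470],None,fx=3,fy=3,interpolation=cv2.INTER_CUBIC)
    cv2.imwrite(f'pics/{n}0z.png',big)
    m=(W[...,2]>.045)&(W[...,2]<.062)&(W[...,0]>.25)&(W[...,0]<.6)&(abs(W[...,1])<.45)
    ys,xs=np.where(m); n_,lab,st,ce=cv2.connectedComponentsWithStats(m.astype(np.uint8)); i=1+st[1:,4].argmax()
    P=W[lab==i]; r=cv2.minAreaRect(P[:,:2].astype(np.float32)); print('rect',r, st[i], 'zmed',np.median(P[:,2]))
E
```

```text
scene [[92.0, 362.0], [-10.8, 130.8], [251.8, 230.0]]
(295, 197) [ 0.4882 -0.0595  0.0669]
(320, 211) [ 0.4797 -0.1339  0.0675]
(347, 224) [ 0.475  -0.2048  0.0701]
(375, 238) [ 0.4717 -0.2721  0.0698]
(340, 285) [ 0.3822 -0.2495 -0.0012]
(230, 190) [ 0.4815  0.1502 -0.0007]
rect ((0.48713821172714233, -0.162924662232399), (0.29525813460350037, 0.12696315348148346), 86.23311614990234) [ 266  183  140   88 4338] zmed 0.0535679251171195
top [[311.3, 453.7], [30.6, 442.0], [289.2, 270.4]]
(310, 220) [ 0.4968 -0.0624  0.0673]
(341, 218) [ 0.4921 -0.1304  0.0681]
(372, 216) [ 0.4869 -0.1982  0.0715]
(404, 215) [ 0.4799 -0.2687  0.0703]
(350, 270) [ 0.3824 -0.1377  0.0019]
(260, 230) [0.4842 0.0458 0.092 ]
(359, 169) [ 0.6012 -0.1873  0.0578]
(442, 212) [ 0.4878 -0.3726  0.0012]
rect ((0.4905891418457031, -0.1644384115934372), (0.29738134145736694, 0.12742264568805695), 86.03217315673828) [ 289  188  136   63 5957] zmed 0.052726251165392535
```

View pics/scene0z.png

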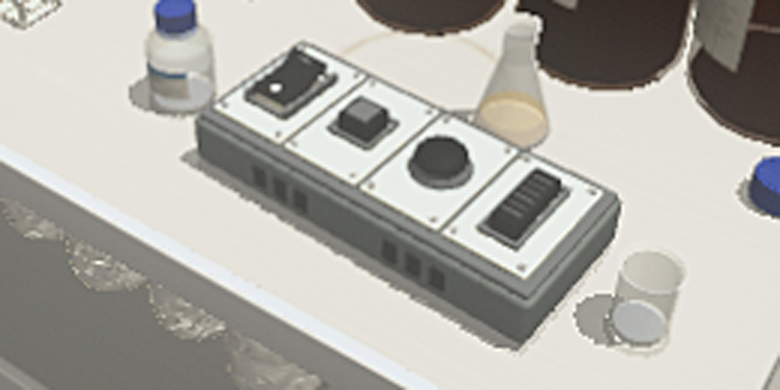

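View pics/top0z.png

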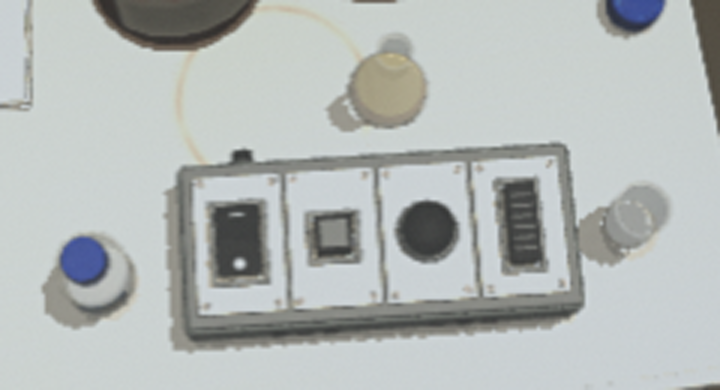

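The top view agrees: rocker, square key, stop, then bar, with yaw about -4°. I'll refine the control positions and check clearances.

Run:
```python
from h import *
th=np.deg2rad(-3.9); X=np.array([np.cos(th),np.sin(th)]);Y=np.array([-np.sin(th),np.cos(th)])
C=np.array([.489,-.1637])
for n in('scene','top'):
    c=load(n+'0.npz'); W=cloud(c); d=W[...,:2]-C; a=d@X; b=d@Y; z=W[...,2]
    gr=c['image'].max(-1)
    con=(abs(a)<.075)&(abs(b)<.16)
    for y in(.105,.035,-.035,-.105):
        m=(abs(a)<.05)&(abs(b-y)<.03)&(z>.061)&(z<.09)
        P=np.c_[a[m],b[m],z[m]]; lo,hi=np.percentile(P,[3,97],axis=0)
        print(n,y,m.sum(),'mid',((lo+hi)/2).round(4)[:2],'ext',(hi-lo).round(4),'zmax',hi[2].round(4))
    m=(abs(a)<.05)&(abs(b)<.14)&(gr>200); print('plates z',np.median(z[m]))
    m=con&(z>.047)&(z<.06); r=cv2.minAreaRect(np.c_[a[m],b[m]].astype(np.float32)); print(r)
    m=(z>.11)&(W[...,0]<.8)&(W[...,0]>.2)&(W[...,1]>-.6)&(W[...,1]<.5)
    for y0 in np.arange(-.5,.5,.1):
        k=m&(W[...,1]>=y0)&(W[...,1]<y0+.1)
        if k.sum()>10: print('tall y',y0.round(1),'minx',np.percentile(W[...,0][k],1).round(3),'zmax',np.nanmax(z[k]).round(3))
```

```text
scene 0.105 307 mid [-0.0025  0.1049] ext [0.0492 0.0387 0.0123] zmax 0.0739
scene 0.035 150 mid [-0.0019  0.0358] ext [0.0255 0.0264 0.0108] zmax 0.0725
scene -0.035 207 mid [-0.0029 -0.0346] ext [0.0312 0.0331 0.0109] zmax 0.0745
scene -0.105 274 mid [-0.0022 -0.1037] ext [0.0567 0.0215 0.0079] zmax 0.0707
plates z 0.054002659887755766
((-0.0010997317731380463, 0.001881614327430725), (0.12533646821975708, 0.2927924692630768), 0.13312989473342896)
tall y -0.5 minx 0.202 zmax 0.576
tall y -0.4 minx 0.702 zmax 0.315
tall y -0.3 minx 0.681 zmax 0.315
tall y -0.2 minx 0.679 zmax 0.315
tall y -0.1 minx 0.66 zmax 0.312
tall y -0.0 minx 0.67 zmax 0.246
tall y 0.1 minx 0.761 zmax 0.241
tall y 0.2 minx 0.644 zmax 0.416
tall y 0.3 minx 0.613 zmax 0.413
tall y 0.4 minx 0.488 zmax 0.423
top 0.105 427 mid [0.001  0.1047] ext [0.0494 0.0401 0.0123] zmax 0.074
top 0.035 170 mid [0.0015 0.0349] ext [0.0266 0.0263 0.0116] zmax 0.0742
top -0.035 249 mid [ 0.0016 -0.0354] ext [0.0335 0.0339 0.0112] zmax 0.076
top -0.105 281 mid [ 0.0014 -0.1053] ext [0.0572 0.0211 0.0098] zmax 0.0722
plates z 0.0533570814919655
((0.00046204403042793274, -0.0006739646196365356), (0.12658372521400452, 0.29562368988990784), 0.28350356221199036)
tall y -0.5 minx 0.238 zmax 0.614
tall y -0.4 minx 0.705 zmax 0.319
tall y -0.3 minx 0.686 zmax 0.317
tall y -0.2 minx 0.684 zmax 0.317
tall y -0.1 minx 0.664 zmax 0.315
tall y -0.0 minx 0.676 zmax 0.246
tall y 0.1 minx 0.763 zmax 0.241
tall y 0.2 minx 0.648 zmax 0.633
tall y 0.3 minx 0.614 zmax 0.586
tall y 0.4 minx 0.489 zmax 0.436
```

Call:
jog_arm(jaw=[0,0,0,0], linear=[[-0.4,0.5,0],[-0.8,1,0],[-0.8,1,0],[-0.8,1,0]], turn=[-0.059,-0.059,-0.059,-0.059], grip_force=40)

```text
t: 0.6
ee_pos: [0.2024, 0.3814, 0.2313]
orientation: [[0.07, 0.998, -0.0], [0.998, -0.07, 0.0], [0.0, -0.0, -1.0]]
contact_force: [1.0, 0.5, 0.0]
width: 0.0119
```

```bash
cat > st.py <<'E'
from workcell import get_state
import numpy as np
s=get_state()
for k in('t','joints','ee_pos','contact_force','width'):print(k,np.round(s[k],4).tolist())
R=np.array(s['orientation']);p=np.array(s['ee_pos']);print('yaw tool x',np.degrees(np.arctan2(R[1,0],R[0,0])),'tilt',R[2].round(4))
C=np.array([.489,-.1637]);th=np.deg2rad(-3.8);X=np.array([np.cos(th),np.sin(th)]);Y=np.array([-X[1],X[0]])
for n,a,b in(('rocker',.018,.105),('latch',0,.035),('bar',0,-.105)):
    t=np.r_[C+a*X+b*Y,.10]; print(n,t.round(4),'tool delta to z .10 /0.1:',(R.T@(t-p)/.1).round(3))
E
python3 st.py
```

```text
t 0.6
joints [1.0827, 0.0726, -0.199, 1.299, 0.0002, 1.1525]
ee_pos [0.2024, 0.3814, 0.2313]
contact_force [0.9509, 0.455, 0.018]
width 0.0119
yaw tool x 86.0011523097235 tilt [ 3.e-04 -1.e-04 -1.e+00]
rocker [ 0.5139 -0.0601  0.1   ] tool delta to z .10 /0.1: [-4.187  3.415  1.312]
latch [ 0.4913 -0.1288  0.1   ] tool delta to z .10 /0.1: [-4.888  3.238  1.312]
bar [ 0.482  -0.2685  0.1   ] tool delta to z .10 /0.1: [-6.288  3.243  1.311]
```

Call:
jog_arm(jaw=[0,0,0], linear=[[-0.5,0.5,0],[-1,0.9,0],[-1,0.9,0]], turn=[0,0,0])

```text
t: 0.98
ee_pos: [0.2863, 0.2743, 0.2312]
orientation: [[0.071, 0.997, -0.0], [0.997, -0.071, -0.0], [-0.0, 0.0, -1.0]]
contact_force: [0.6, 0.6, 0.1]
width: -0.0006
```

Call:
jog_arm(jaw=[0,0,0], linear=[[-0.5,0.45,0],[-1,0.9,0],[-1,0.9,0]], turn=[0,0,0])

```text
t: 1.35
ee_pos: [0.3697, 0.1685, 0.2311]
orientation: [[0.071, 0.997, -0.0], [0.997, -0.071, -0.0], [-0.0, -0.0, -1.0]]
contact_force: [-0.4, 0.0, -0.0]
width: 0.0002
```

Call:
jog_arm(jaw=[0,0,0], linear=[[-0.5,0.4,0],[-1,0.8,0],[-1,0.8,0]], turn=[0,0,0])

```text
t: 1.72
ee_pos: [0.4427, 0.0633, 0.2308]
orientation: [[0.071, 0.997, -0.001], [0.997, -0.071, -0.0], [-0.0, -0.001, -1.0]]
contact_force: [-0.4, -0.1, -0.3]
width: 0.0
```

Call:
jog_arm(jaw=[0,0,0,0], linear=[[-0.5,0.4,0],[-1,0.8,0],[-1,0.8,0],[-1,0.8,0]], turn=[0,0,0,0])

```text
t: 2.22
ee_pos: [0.5141, -0.0391, 0.2309]
orientation: [[0.067, 0.998, -0.001], [0.998, -0.067, 0.001], [0.001, -0.001, -1.0]]
contact_force: [0.7, 0.1, -0.3]
width: 0.0001
```

```bash
python3 st.py
```

```text
t 2.225
joints [-0.0762, 0.2462, 0.0072, 1.3327, 0.0005, -0.009]
ee_pos [0.5141, -0.0391, 0.2309]
contact_force [0.7149, 0.148, -0.2634]
width 0.0001
yaw tool x 86.15137233062865 tilt [ 6.e-04 -9.e-04 -1.e+00]
rocker [ 0.5139 -0.0601  0.1   ] tool delta to z .10 /0.1: [-0.211  0.014  1.309]
latch [ 0.4913 -0.1288  0.1   ] tool delta to z .10 /0.1: [-0.911 -0.166  1.309]
bar [ 0.482  -0.2685  0.1   ] tool delta to z .10 /0.1: [-2.311 -0.164  1.308]
```

Call:
jog_arm(jaw=[0,0,0,0], linear=[[-0.21,0.01,0.2],[-0.21,0.01,0.6],[-0.21,0.01,1],[-0.21,0.01,1]], turn=[0,0,0,0])

```text
t: 2.72
ee_pos: [0.5115, -0.0597, 0.1296]
orientation: [[0.066, 0.998, -0.004], [0.998, -0.066, 0.001], [0.001, -0.004, -1.0]]
contact_force: [-0.7, 0.1, 1.0]
width: 0.0003
```

Call:
jog_arm(jaw=[0,0,0], linear=[[0,0,0.3],[0,0,0.4],[0,0,0.4]], turn=[0,0,0])

```text
t: 3.1
ee_pos: [0.5138, -0.0613, 0.0922]
orientation: [[0.068, 0.998, 0.0], [0.998, -0.068, 0.0], [0.0, 0.0, -1.0]]
contact_force: [-0.1, -0.0, -0.6]
width: 0.0004
```

```bash
python3 st.py
python3 - <<'E'
from h import *
from workcell import capture
a=capture('scene');np.savez('scene1.npz',**a);b=capture('top');np.savez('top1.npz',**b)
z1=cv2.resize(a['image'][130:300,220:450],None,fx=3,fy=3,interpolation=cv2.INTER_CUBIC)
z2=cv2.resize(b['image'][140:270,230:470],None,fx=3,fy=3,interpolation=cv2.INTER_CUBIC)
cv2.imwrite('pics/s1.png',z1);cv2.imwrite('pics/t1.png',z2)
E
```

```text
t 3.1
joints [-0.1188, 0.3166, -0.2576, 0.9963, 0.0001, -0.0512]
ee_pos [0.5138, -0.0613, 0.0922]
contact_force [-0.1117, -0.0313, -0.627]
width 0.0004
yaw tool x 86.12255167052237 tilt [ 1.e-04  3.e-04 -1.e+00]
rocker [ 0.5139 -0.0601  0.1   ] tool delta to z .10 /0.1: [ 0.012  0.    -0.078]
latch [ 0.4913 -0.1288  0.1   ] tool delta to z .10 /0.1: [-0.688 -0.179 -0.078]
bar [ 0.482  -0.2685  0.1   ] tool delta to z .10 /0.1: [-2.088 -0.177 -0.078]
```

View pics/s1.png

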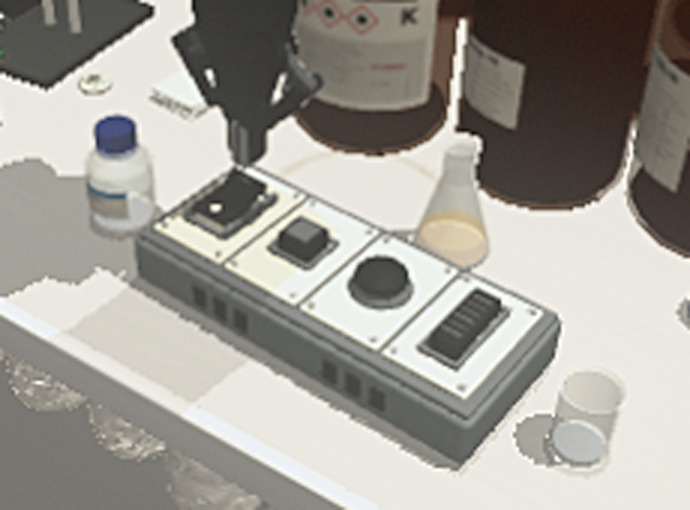

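The fingertips (s1.png, 240,160) are right above the rocker's raised far half. Now I'll press it.

Call:
jog_arm(jaw=[0,0,0], linear=[[0.01,0,0.1],[0.01,0,0.18],[0.01,0,0.2]], turn=[0,0,0])

```text
t: 3.58
ee_pos: [0.5138, -0.0609, 0.0709]
orientation: [[0.068, 0.998, 0.0], [0.998, -0.068, 0.0], [0.0, 0.0, -1.0]]
contact_force: [2.0, -0.0, 2.4]
width: 0.0003
```

Call:
jog_arm(jaw=[0,0,0], linear=[[0,0,0.03],[0,0,0.05],[0,0,0.05]], turn=[0,0,0])

```text
t: 3.95
ee_pos: [0.5134, -0.0609, 0.0661]
orientation: [[0.068, 0.998, -0.001], [0.998, -0.068, 0.0], [-0.0, -0.001, -1.0]]
contact_force: [-0.5, -0.7, -0.0]
width: 0.0001
```

Call:
jog_arm(jaw=[0,0], linear=[[0,0,0.015],[0,0,0.015]], turn=[0,0])

```text
t: 4.2
ee_pos: [0.5135, -0.0609, 0.0657]
orientation: [[0.068, 0.998, 0.0], [0.998, -0.068, -0.0], [-0.0, 0.0, -1.0]]
contact_force: [-6.7, 0.7, 20.4]
width: -0.0001
```

The force rose to 20 N at z = 0.0657, so the rocker is at its stop. I'll lift and move to the square key.

Call:
jog_arm(jaw=[0,0,0,0,0], linear=[[0,0,-0.25],[0,0,-0.4],[-0.35,-0.09,-0.4],[-0.69,-0.18,-0.4],[-0.69,-0.18,-0.4]], turn=[0,0,0,0,0])

```text
t: 4.82
ee_pos: [0.4903, -0.1301, 0.1048]
orientation: [[0.071, 0.997, -0.0], [0.997, -0.071, -0.0], [-0.0, -0.0, -1.0]]
contact_force: [-0.4, 1.2, 1.1]
width: -0.0
```

```bash
python3 st.py
python3 - <<'E'
from h import *
from workcell import capture
a=capture('scene');np.savez('scene2.npz',**a);b=capture('top');np.savez('top2.npz',**b)
z1=cv2.resize(a['image'][130:300,220:450],None,fx=3,fy=3,interpolation=cv2.INTER_CUBIC)
cv2.imwrite('pics/s2.png',z1)
E
```

```text
t 4.825
joints [-0.2592, 0.2876, -0.2638, 1.0197, -0.0003, -0.1883]
ee_pos [0.4903, -0.1301, 0.1048]
contact_force [-0.3928, 1.1832, 1.0663]
width -0.0
yaw tool x 85.93770147929673 tilt [-3.e-04 -3.e-04 -1.e+00]
rocker [ 0.5139 -0.0601  0.1   ] tool delta to z .10 /0.1: [0.715 0.186 0.048]
latch [ 0.4913 -0.1288  0.1   ] tool delta to z .10 /0.1: [0.014 0.009 0.048]
bar [ 0.482  -0.2685  0.1   ] tool delta to z .10 /0.1: [-1.386  0.015  0.049]
```

View pics/s2.png

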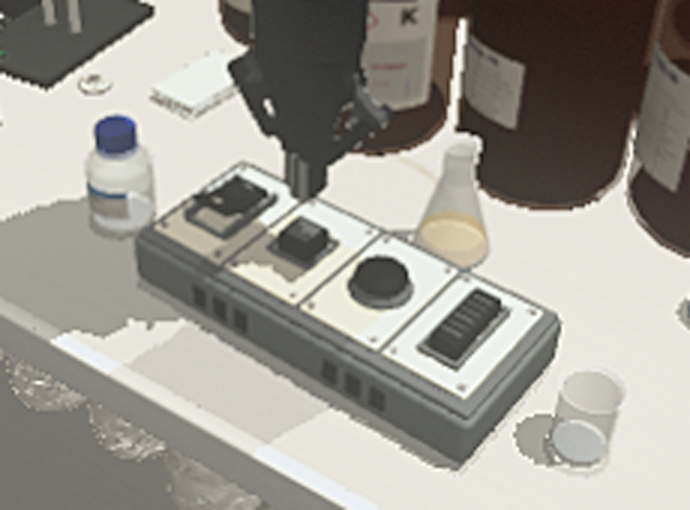

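The picture shows the rocker over, with its near half raised and far half level at (245,195). The fingers (305,180) are above the square key, so I'll press that next.

Call:
jog_arm(jaw=[0,0,0], linear=[[0.01,0.01,0.2],[0.01,0.01,0.33],[0.01,0.01,0.35]], turn=[0,0,0])

```text
t: 5.3
ee_pos: [0.4918, -0.127, 0.0691]
orientation: [[0.068, 0.998, -0.001], [0.998, -0.068, 0.0], [0.0, -0.001, -1.0]]
contact_force: [-2.1, 1.0, 3.0]
width: -0.0
```

Call:
jog_arm(jaw=[0,0,0], linear=[[0,0,0.04],[0,0,0.07],[0,0,0.07]], turn=[0,0,0])

```text
t: 5.68
ee_pos: [0.4923, -0.1276, 0.063]
orientation: [[0.068, 0.998, 0.0], [0.998, -0.068, -0.0], [-0.0, 0.0, -1.0]]
contact_force: [-1.3, 0.5, 2.0]
width: -0.0
```

Call:
jog_arm(jaw=[0,0], linear=[[0,0,0.012],[0,0,0.012]], turn=[0,0])

```text
t: 5.92
ee_pos: [0.4924, -0.1276, 0.0628]
orientation: [[0.068, 0.998, 0.001], [0.998, -0.068, -0.0], [-0.0, 0.001, -1.0]]
contact_force: [-8.1, 4.0, 23.8]
width: -0.0
```

The square key is at its stop: 24 N at z = 0.0628. I'll lift and cross high over the stop button to the bar.

Call:
jog_arm(jaw=[0,0,0,0,0], linear=[[0,0,-0.3],[0,0,-0.6],[-0.35,0,-0.6],[-0.7,0,-0.6],[-0.7,0,-0.6]], turn=[0,0,0,0,0])

```text
t: 6.55
ee_pos: [0.4872, -0.1994, 0.1216]
orientation: [[0.071, 0.997, 0.0], [0.997, -0.071, -0.001], [-0.001, 0.0, -1.0]]
contact_force: [-0.3, 0.1, -0.1]
width: -0.0
```

Call:
jog_arm(jaw=[0,0,0,0], linear=[[-0.35,0,0],[-0.7,0,0],[-0.7,0,0],[-0.7,0,0]], turn=[0,0,0,0])

```text
t: 7.05
ee_pos: [0.4825, -0.2666, 0.1215]
orientation: [[0.068, 0.998, -0.0], [0.998, -0.068, 0.0], [0.0, -0.0, -1.0]]
contact_force: [-0.3, 0.1, -0.0]
width: -0.0002
```

```bash
python3 st.py
python3 - <<'E'
from h import *
from workcell import capture
a=capture('scene');np.savez('scene3.npz',**a);b=capture('top');np.savez('top3.npz',**b)
z1=cv2.resize(a['image'][130:300,220:450],None,fx=3,fy=3,interpolation=cv2.INTER_CUBIC)
cv2.imwrite('pics/s3.png',z1)
C=np.array([.489,-.1637]);th=np.deg2rad(-3.8);X=np.array([np.cos(th),np.sin(th)]);Y=np.array([-X[1],X[0]])
for n,c in(('scene',a),('top',b)):
    W=cloud(c); d=W[...,:2]-C; p=d@X;q=d@Y;z=W[...,2]
    for l,m in(('rocker far',(abs(p-.018)<.006)&(abs(q-.105)<.012)),('rocker near',(abs(p+.018)<.006)&(abs(q-.105)<.012)),('latch',(abs(p)<.01)&(abs(q-.035)<.01)),('stop',(abs(p)<.006)&(abs(q+.035)<.006))):
        print(n,l,m.sum(),np.round(np.nanmedian(z[m]),4))
E
```

```text
t 7.05
joints [-0.5049, 0.3612, -0.1152, 1.0947, 0.0002, -0.4365]
ee_pos [0.4825, -0.2666, 0.1215]
contact_force [-0.3181, 0.0733, -0.0387]
width -0.0002
yaw tool x 86.07709993199336 tilt [ 3.e-04 -2.e-04 -1.e+00]
rocker [ 0.5139 -0.0601  0.1   ] tool delta to z .10 /0.1: [2.082 0.172 0.216]
latch [ 0.4913 -0.1288  0.1   ] tool delta to z .10 /0.1: [ 1.381 -0.007  0.216]
bar [ 0.482  -0.2685  0.1   ] tool delta to z .10 /0.1: [-0.019 -0.004  0.215]
scene rocker far 46 0.0656
scene rocker near 179 -0.2744
scene latch 54 0.0634
scene stop 37 0.0725
top rocker far 58 0.0654
top rocker near 76 0.0727
top latch 81 0.0625
top stop 150 0.6148
```

View pics/s3.png

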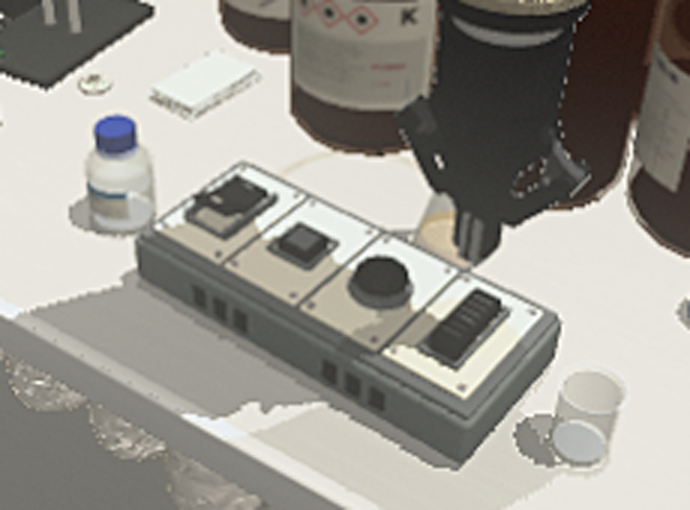

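Range data has the rocker's far half level (0.0655) and the square key in (about 0.063). Next, the bar.

Call:
jog_arm(jaw=[0,0,0,0], linear=[[-0.02,0,0.25],[-0.02,0,0.45],[-0.02,0,0.5],[-0.02,0,0.5]], turn=[0,0,0,0])

```text
t: 7.65
ee_pos: [0.4825, -0.2688, 0.0719]
orientation: [[0.068, 0.998, -0.0], [0.998, -0.068, 0.0], [0.0, -0.0, -1.0]]
contact_force: [0.5, -0.2, 0.9]
width: 0.0
```

Call:
jog_arm(jaw=[0,0,0], linear=[[0,0,0.05],[0,0,0.08],[0,0,0.08]], turn=[0,0,0])

```text
t: 8.02
ee_pos: [0.483, -0.2694, 0.064]
orientation: [[0.068, 0.998, 0.001], [0.998, -0.068, -0.0], [-0.0, 0.001, -1.0]]
contact_force: [3.3, 0.6, 4.2]
width: 0.0003
```

Call:
jog_arm(jaw=[0,0], linear=[[0,0,0.012],[0,0,0.012]], turn=[0,0])

```text
t: 8.28
ee_pos: [0.483, -0.2694, 0.063]
orientation: [[0.068, 0.998, 0.001], [0.998, -0.068, -0.0], [-0.0, 0.001, -1.0]]
contact_force: [1.8, 1.2, 7.5]
width: 0.0001
```

One more millimetre so it sits firmly against the stop.

Call:
jog_arm(jaw=[0,0,0], linear=[[0,0,0.01],[0,0,0.01],[0,0,0.01]], turn=[0,0,0])

```text
t: 8.65
ee_pos: [0.483, -0.2695, 0.0627]
orientation: [[0.068, 0.998, 0.002], [0.998, -0.068, -0.001], [-0.001, 0.002, -1.0]]
contact_force: [-1.3, 3.5, 21.2]
width: 0.0001
```

```bash
python3 st.py
python3 - <<'E'
from h import *
from workcell import capture
a=capture('scene');b=capture('top')
z1=cv2.resize(a['image'][130:300,220:450],None,fx=3,fy=3,interpolation=cv2.INTER_CUBIC)
cv2.imwrite('pics/s4.png',z1)
C=np.array([.489,-.1637]);th=np.deg2rad(-3.8);X=np.array([np.cos(th),np.sin(th)]);Y=np.array([-X[1],X[0]])
for n,c in(('scene',a),('top',b)):
    W=cloud(c); d=W[...,:2]-C; p=d@X;q=d@Y;z=W[...,2]; ok=z<.09
    for l,m in(('rocker far',(abs(p-.018)<.006)&(abs(q-.105)<.012)),('rocker near',(abs(p+.018)<.006)&(abs(q-.105)<.012)),('latch',(abs(p)<.01)&(abs(q-.035)<.01)),('stop',(abs(p)<.006)&(abs(q+.035)<.006)),('bar near end',(abs(p+.023)<.006)&(abs(q+.105)<.007)),('bar far end',(abs(p-.023)<.006)&(abs(q+.105)<.007))):
        m=m&ok&(z>.05); print(n,l,m.sum(),np.round(np.nanmedian(z[m]),4) if m.any() else None)
E
python3 st.py|head -4
```

```text
t 8.65
joints [-0.5091, 0.4073, -0.2052, 0.9564, 0.0003, -0.4406]
ee_pos [0.483, -0.2695, 0.0627]
contact_force [-1.3211, 3.4974, 21.1607]
width 0.0001
yaw tool x 86.07754701379505 tilt [-6.0e-04  1.8e-03 -1.0e+00]
rocker [ 0.5139 -0.0601  0.1   ] tool delta to z .10 /0.1: [ 2.11   0.166 -0.374]
latch [ 0.4913 -0.1288  0.1   ] tool delta to z .10 /0.1: [ 1.409 -0.013 -0.374]
bar [ 0.482  -0.2685  0.1   ] tool delta to z .10 /0.1: [ 0.009 -0.01  -0.373]
scene rocker far 31 0.0661
scene rocker near 60 0.0718
scene latch 53 0.0635
scene stop 23 0.074
scene bar near end 29 0.0623
scene bar far end 2 0.0623
top rocker far 59 0.0652
top rocker near 75 0.0723
top latch 81 0.0629
top stop 6 0.0749
top bar near end 0 None
top bar far end 0 None
t 8.75
joints [-0.5091, 0.4073, -0.2052, 0.9564, 0.0002, -0.4406]
ee_pos [0.483, -0.2695, 0.0627]
contact_force [-1.1175, 3.0158, 19.8385]
```

View pics/s4.png

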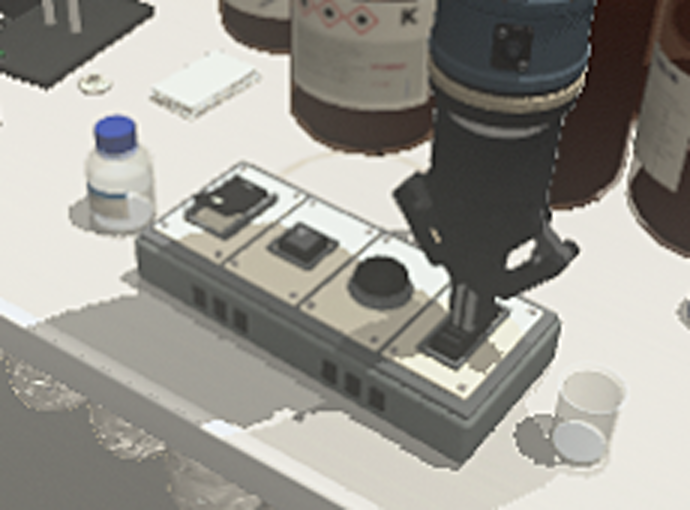

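The bar is down under the fingers (465,310). The rocker is over, the key is in, the dome is untouched, and the bottle and beaker haven't moved. Handing in.

```bash
python3 -c "
from workcell import workorder
print(workorder.hand_in())"
```

```text
the job is handed in; nothing more can be done
None
```

I did the purge in the order asked, using only the shut fingertips, and handed it in at about 8.8 s with the fingers still holding the bar key down.

| Control | At its stop (force, fingertip height) | Last check before hand-in |
|---|---|---|
| Rocker | 20 N at z = 65.7 mm | far half level at about 65–66 mm (expected 66), near half raised |
| Square key | 24 N at z = 62.8 mm | top at about 63 mm, so it stayed in |
| Bar key | held at about 20 N, z = 62.7 mm | visible near end at about 62 mm (expected 63 fully down) |

- **Stop button:** I crossed it at a height of about 120 mm and did not touch it. Its crown still read about 74–75 mm.
- **Glassware:** The bottle and beaker looked unmoved in the last picture. The gripper hid the flask in that picture, so I did not see it at the end. The fingertips kept well in front of it.
- **Other checks:** In the top view the gripper hid the bar and most of the stop button, so those two rest mainly on the scene camera and the force readings. No check disagreed.

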